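# Close and lock a plaster mould in its rail clamp

## Task

Close the two-part plaster mould in the rail clamp: swing the clamp lever fully open, slide the carriage toward the mould until the halves are shut tight against each other and the fence and the pointer of the spring gauge lines up with the mark ridges on the carriage, then swing the lever fully back to lock it. Press gently, never slide it hard into the plaster, and leave the other things on the table where they are.

Things in the scene. Friction and masses are not known exactly. Their poses are not given: they have to be found in the camera images.
- fence_face (a point): Centre of the inner face of the fence, an upright dark steel plate (120 mm wide) at one end of the fixed clamp board; 65 mm above the table. Its y axis is the slide direction, along the aluminium rail from carriage to fence; z is up, x points across the rail, away from the robot. The other clamp entries share these axes, except the lever's.
- post (a point): Grip centre of the grey push post standing on the carriage: 24 mm wide across the rail (x), 30 mm along it (y). This point is 112 mm above the table, the post's top is at 131 mm, its foot (the carriage's top) at 66 mm; beside it the lever's hub reaches up to 92 mm, so keep fingertips above that. It lies 22 mm to +x of the rail's centre line.
- carriage: Grey block on the rail, 70 mm wide, 80 mm along the rail (y); origin under its centre at table height. Slides 165 mm along the rail; stiff (about 11 N) when unlocked, so it stays where it is left even against the spring; held fast by friction while the lever is locked.
- mark (a point): Point midway between the two small white ridges (9 mm long each, across the rail) on top of the carriage, 70 mm above the table, 1 mm toward -y from the post's centre: the gauge's mark.
- pointer (a point): Tip of the brass pointer strip on top of the carriage; it is fixed to the sprung pressure plate ahead of the carriage. Unloaded, the tip is 20 mm to +y of the mark; as the plate is pressed back it moves to -y (0.4 N per mm, so about 8 N at the mark; hard stop after 36 mm). Lined up means pointer and mark at the same y along the rail.
- plate_face (a point): Centre of the pressure plate's pushing face (steel, 84 mm wide, 50 mm tall), 61 mm above the table; it faces +y, to the mould; unloaded it is 50 mm ahead of the carriage's front edge, and 77 mm to +y of the mark.
- lever_grip (a point): Centre of the upright black round grip (diameter 22 mm, 58 mm tall; this point is 116 mm above the table, the grip's top at 140 mm, free finger room above 94 mm) at the end of the clamp lever, 90 mm from the pivot.
- lever_pivot (a point): The lever's vertical pivot axis on the carriage, at the grip's height. Moves with the carriage, on the rail's centre line, 22 mm to -x and 22 mm to -y of the post's centre.
- lever (a joint): Lever angle in rad: 0 locked (the lever points across the rail to -x, towards the robot; firm stop), 1.5 fully unlocked (points along the rail to -y, away from the mould; firm stop). Grows anticlockwise seen from above. Stiff: about 3 to 5 N at the grip; stays where it is left. Pads that pinch the grip must turn with the lever, or they drag the carriage along.
- a_face (a point): Centre of the inner (parting) face of the rear plaster half, next to the fence. Each half is a loose white block 90 mm wide, 60 mm thick along the rail, 95 mm tall, about 0.5 kg, standing on the 20 mm board between two low kerbs; it takes a few N to slide. Its y is the slide direction.
- a_back (a point): Centre of the rear half's outer face, which comes to rest on the fence.
- b_face (a point): Centre of the inner (parting) face of the front plaster half, which stands between the pressure plate and the rear half.
- half_b: The front plaster half, next to the pressure plate (90 x 60 x 95 mm, see a_face); origin under its centre, y along the slide direction.
- cup: Bystander, a loose white cup; leave it alone.
- bowl: Bystander, a loose white bowl; leave it alone.
- core: Bystander, a loose round plaster block; leave it alone.
- spatula: Bystander, a loose spatula; leave it alone.
- brush: Bystander, a loose brush; leave it alone.
- jar: Bystander, a loose white jar; leave it alone.
- mallet: Bystander, a loose mallet; leave it alone.
- plate: The sprung pressure plate with its pointer; origin on the rail's centre line at table height, 40 mm behind the carriage's front edge when unloaded.
Not all that is in view belongs to the job. What is shaped like the part that bears a_face but green or orange is not meant.

How it is judged:
On the way, in this order (a step that is already met when the one before it is completed fails the run):
1. The lever is swung fully open (over 1.25 rad) (value of joint lever above 1.25 rad), for 0.2 s.
2. With the lever still open, the mould is shut against the fence (gaps under 3 mm) and the pointer is within 5 mm of the mark (value of joint lever above 1 rad and y of b_face in the frame of a_face above -0.003 m and y of a_back in the frame of fence_face above -0.003 m and y of pointer in the frame of mark between -0.005 and 0.005 m), for 0.3 s.
At the end, for the whole second after the job is handed in: Lever locked (within 0.2 rad of its locked stop), the mould halves shut on each other and on the fence (each gap under 3 mm), upright, the gauge pointer within 6 mm of the mark, everything released and at rest (value of joint lever below 0.2 rad and y of b_face in the frame of a_face above -0.003 m and y of a_back in the frame of fence_face above -0.003 m and y of pointer in the frame of mark between -0.006 and 0.006 m and velocity of joint lever below 0.05 rad/s and linear speed of half_b below 0.01 m/s and angle between half_b's own z axis and vertical below 0.06 rad); the robot touches nothing.
It fails at once if The pressure plate is rammed into the plaster (over 25 N) (contact force between plate and half_b above 25 N).
It fails at once if A bystander is disturbed (moved over 30 mm) (distance of any of cup, bowl, core, spatula, brush, jar, mallet from where it was at the start of the episode above 0.03 m).
It also fails if it takes over 72 s, if anything falls off the work surface, if the arm or the gripper's body presses on something with over 40 N, if the wrist force passes 120 N, or if a joint passes its speed limit or range.

## Robot

A 7-joint arm with a two-finger parallel gripper is mounted at the origin on the work surface. World frame = base frame: x ahead of the robot, y to its left, z up, the work surface at z = 0. Lengths are in m, angles in rad, forces in N, time in s.
With the tool pointing down it reaches from about 0.425 to 0.825 m from the base axis. Payload 3.6 kg.
Tool frame: the origin (TCP) lies where the fingers leave the gripper's body, on its centre line; the fingertips stand 73 mm ahead of it and the grasp point (between the pads) lies 54 mm ahead of it; z points along the fingers, y is the line along which they close (so a half turn about z gives the same grasp; the last joint's range is limited). The gripper opens to 85 mm and grips with 20 to 120 N. Pads are 22 mm wide; open, the fingers measure 114 mm over their backs; the gripper's body (76 mm by 85 mm) begins 54 mm behind the grasp point. The pads swing forward as they close: fully open they stand 13 mm farther back than shut.
Start: joints at [-1.198, 0.615, -0.013, 1.423, 0.008, 1.103, -0.04], TCP at [0.253, 0.599, 0.304] pointing down, gripper open.
Joint ranges: [-3.12, 3.12], [-0.3, 2.06], [-1.34, 1.32], [0.26, 2.42], [-1.36, 4.5], [0.01, 1.98], [-2.84, 2.84]. Speed limits (rad/s): [2.79, 2.79, 3.14, 3.14, 3.14, 3.14, 3.14].

## Interface

Orientations are given as a unit quaternion [x, y, z, w].
In Python, from station import arm, snapshot, camera_info, ticket gives the robot as it stands. Calls block until the motion is done:
- arm.movep(position, orientation): joint-space move of the TCP to a pose.
- arm.line_to(position, velocity=0.15, ori=None): straight line of the TCP; ori=None keeps the orientation; velocity is the mean speed in m/s.
- arm.move_j(angles): joint-space move.
- arm.move_gripper(opening, effort=None): opening from 0.0 (shut) to 1.0 (fully open); effort is the grip in N (None keeps the last); returns when the fingers have stopped.
- arm.pause(seconds).
- arm.ik(position, orientation): joint angles nearest the present ones, or None.
- snapshot(name): name is "side" or "top"; returns the picture (420x560x3 uint8, blue, green, red); there is no depth.
- camera_info(name): a dict with "fx", "fy", "cx", "cy" (pixels), "R" (3x3) and "t" (3): a world point X has camera coordinates R X + t. Camera axes: x right, y down, z forward; pixel columns grow to the right and rows downward; lengths in m; the calibration is good to about 2 mm. A picture is of the moment at which its call begins. camera_info takes no time and is no camera call.
A pose or a line that the arm cannot do raises arm.MotionError and nothing moves.
- ticket.finish_job(): hands the job in; it is judged then, once.
Readings, each from a call of its own:
- arm.read_time(): time.
- arm.read_joint_positions(): joint angles.
- arm.read_dq(): joint speeds.
- arm.read_effort(): joint torques, N m.
- arm.read_tool_pos(): TCP position.
- arm.read_eef_rot(): TCP orientation.
- arm.read_ft_force(): force on the tool from outside, world axes, zero at the start.
- arm.read_wrist_torque(): the same for the moment, N m.
- arm.read_opening(): opening from 0.0 (shut) to 1.0 (fully open).
- arm.read_finger_force(): force on a finger pad.
Only numpy, scipy, OpenCV 4.12 (cv2) and the standard library are available. Lean on these libraries where they do the work, as an engineer would, in place of code of your own. Each camera call takes 0.05 s, during which the arm holds its last target. There are 200 camera calls.

## Working session

There is one attempt and no reset: what is moved stays moved. The work goes in short steps, each a Python script; the robot and the scene stay as the last script left them, time stands still between calls to the robot, and variables do not carry over. Pictures are saved under pics/ and viewed, at most 10 in all, crops included, and the job is handed in when it is done.

```bash
mkdir -p pics; python3 - <<'E'
from station import arm,snapshot,camera_info
import cv2
for n in("side","top"):
    cv2.imwrite(f"pics/{n}0.png",snapshot(n)); c=camera_info(n); print(n,c)
print(arm.read_time(),arm.read_eef_rot(),arm.read_tool_pos())
E
```

```text
side {'fx': 450.17255542699553, 'fy': 450.17255542699553, 'cx': 267.69867070090606, 'cy': 206.99801228299006, 'R': array([[ 0.71276116, -0.70135799, -0.00827656],
       [-0.47847369, -0.47755723, -0.73688671],
       [ 0.51286884,  0.52918434, -0.67596559]]), 't': array([-0.33715511,  0.33754724,  1.16715919])}
top {'fx': 435.6818322636537, 'fy': 435.6818322636537, 'cx': 273.44627867332963, 'cy': 209.9965223994657, 'R': array([[-0.05969681, -0.99821386,  0.00231844],
       [-0.97535767,  0.05783542, -0.21291426],
       [ 0.21239988, -0.01497161, -0.97706814]]), 't': array([0.06958418, 0.53913213, 1.50490384])}
0.1 [ 1.98542037e-01  9.80091678e-01 -1.14687663e-03 -2.19264256e-04] [0.25280378 0.59825143 0.30284065]
```

View pics/top0.png

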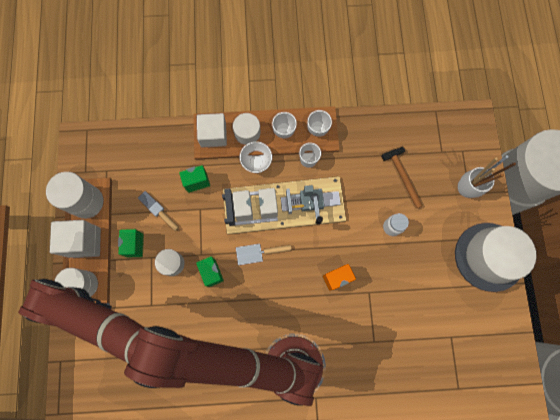

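View pics/side0.png

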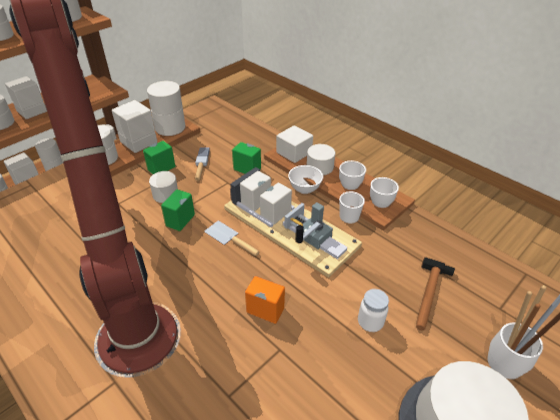

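The clamp board is at about (285,203) in top and (295,225) in side. The fence is at the left end, and the lever grip shows as a black cylinder at side (299,234). Next I'll enlarge both.

```bash
python3 - <<'E'
import cv2,numpy as np
a=cv2.imread("pics/top0.png")[170:240,215:355]; b=cv2.imread("pics/side0.png")[165:280,220:370]
cv2.imwrite("pics/top_c.png",cv2.resize(a,None,fx=5.7,fy=5.7,interpolation=cv2.INTER_CUBIC))
cv2.imwrite("pics/side_c.png",cv2.resize(b,None,fx=5,fy=5,interpolation=cv2.INTER_CUBIC))
E
```

```text
(no output)
```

View pics/top_c.png

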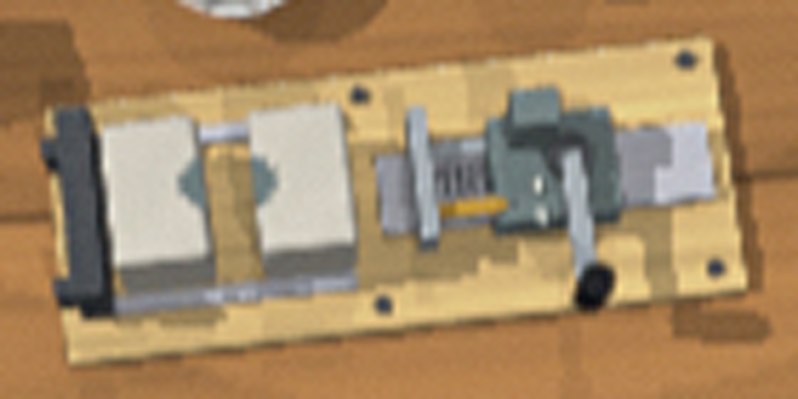

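View pics/side_c.png

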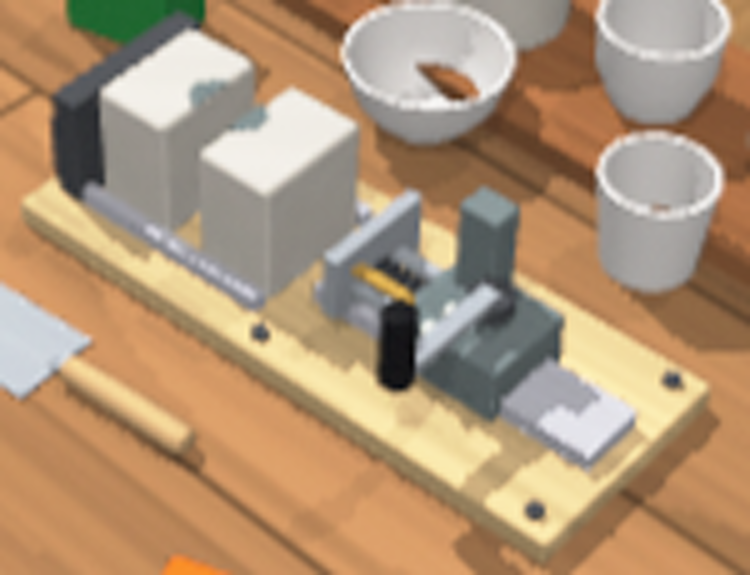

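Top crop: the board corners, post top at about (535,103), grip top at about (597,283) and ridges at about (540,185) and (540,213). The lever points toward the robot, so it is locked. Side crop: post top at about (489,204) and grip top at about (400,312). Next I'll cast rays.

```bash
cat > h.py <<'E'
import numpy as np,cv2
from station import arm,snapshot,camera_info
def ray(n,u,v):
    c=camera_info(n);d=c["R"].T@np.array([(u-c["cx"])/c["fx"],(v-c["cy"])/c["fy"],1]);return -c["R"].T@c["t"],d
def onz(n,u,v,z):
    o,d=ray(n,u,v);return o+d*(z-o[2])/d[2]
def tri(p,q):
    A=0;b=0
    for n,(u,v) in(("top",p),("side",q)):
        o,d=ray(n,u,v);d=d/np.linalg.norm(d);P=np.eye(3)-np.outer(d,d);A=A+P;b=b+P@o
    return np.linalg.solve(A,b)
def proj(n,X):
    c=camera_info(n);x=c["R"]@np.asarray(X)+c["t"];return np.array([c["fx"]*x[0]/x[2]+c["cx"],c["fy"]*x[1]/x[2]+c["cy"]])
E
python3 - <<'E'
from h import *
np.set_printoptions(precision=4,suppress=True)
T=lambda x,y:(215+x/5.7,170+y/5.7); S=lambda x,y:(220+x/5,165+y/5)
B=[onz("top",*T(*p),.02)[:2] for p in((45,110),(712,38),(747,290),(70,362))]
print(np.array(B)); 
for i,j in((0,1),(3,2)): e=B[i]-B[j];print("len,yaw",np.linalg.norm(e),np.arctan2(-e[0],e[1]))
Bs=[onz("side",*S(*p),.02)[:2] for p in((22,205),(708,388),(545,555))];print(np.array(Bs))
for i,j in((0,2),(1,2)): e=Bs[i]-Bs[j];print(np.linalg.norm(e),np.arctan2(-e[0],e[1]))
print("post",tri(T(535,103),S(489,204)),onz("top",*T(535,103),.131),onz("side",*S(489,204),.131))
print("grip",tri(T(597,281),S(400,312)),onz("top",*T(597,281),.140),onz("side",*S(400,312),.140))
m=onz("top",*T(540,199),.07);p=onz("top",*T(508,203),.07);print("mark",m,"ptr",p, "side mark",onz("side",*S(437,317),.07))
print("plate",onz("top",*T(424,178),.086),"bback",onz("top",*T(345,175),.115),onz("top",*T(250,190),.115),onz("top",*T(202,190),.115),onz("top",*T(103,200),.115))
E
```

```text
[[ 0.6402  0.2195]
 [ 0.6632 -0.2189]
 [ 0.4942 -0.2259]
 [ 0.4732  0.2095]]
len,yaw 0.4390907792001755 0.05239156230021903
len,yaw 0.4358338518968235 0.04809379889027588
[[ 0.4743  0.2077]
 [ 0.6633 -0.217 ]
 [ 0.4925 -0.2298]]
0.43793396701397236 0.041588761448306484
0.17125991865972925 -1.49572767167688
post [ 0.5963 -0.0881  0.1328] [ 0.5966 -0.0882  0.131 ] [ 0.598 -0.087  0.131]
grip [ 0.4843 -0.1165  0.1411] [ 0.4831 -0.1156  0.14  ] [ 0.4868 -0.1166  0.14  ]
mark [ 0.5506 -0.0928  0.07  ] ptr [ 0.5492 -0.0726  0.07  ] side mark [ 0.5529 -0.0901  0.07  ]
plate [ 0.5646 -0.0203  0.086 ] bback [0.5624 0.0291 0.115 ] [0.5565 0.0873 0.115 ] [0.5582 0.1164 0.115 ] [0.5555 0.1767 0.115 ]
```

```bash
cat >> h.py <<'E'
from scipy.spatial.transform import Rotation as Ro
YAW=0.048
X=np.array([np.cos(YAW),np.sin(YAW),0]);Y=np.array([-np.sin(YAW),np.cos(YAW),0])
POST=np.array([.597,-.088,0]);PIV=POST-.022*X-.022*Y
def ori(phi):   # tool z down, closing axis at world angle phi
    y=np.array([np.cos(phi),np.sin(phi),0]);z=np.array([0,0,-1.]);return Ro.from_matrix(np.c_[np.cross(y,z),y,z]).as_quat()
def lev(th,piv,z=.172,r=.09,k=0):
    a=YAW+np.pi+th;return piv+r*np.array([np.cos(a),np.sin(a),0])+[0,0,z],ori(a+np.pi/2+k*np.pi)
E
python3 - <<'E'
from h import *
np.set_printoptions(precision=2,suppress=True)
print(PIV,lev(0,PIV)[0],arm.read_joint_positions())
for k in(0,1):
    for th in(0,.75,1.5):
        for d in (0,.12): print(k,th,d,arm.ik(*lev(th,PIV+d*Y,k=k)))
    for d in(0,.12): print("post",k,d,arm.ik(POST+d*Y+[0,0,.172],ori(YAW+np.pi/2+k*np.pi)))
E
```

```text
[ 0.58 -0.11  0.  ] [ 0.49 -0.12  0.17] [-1.2   0.62 -0.01  1.42  0.01  1.1  -0.04]
0 0 0 [-0.17  0.63  0.54  2.01 -0.53  0.64 -0.8 ]
0 0 0.12 [-0.44  0.62  0.58  2.06 -0.57  0.63 -0.99]
0 0.75 0 [-0.02  0.67  0.49  1.89 -0.47  0.7  -0.03]
0 0.75 0.12 [-0.23  0.62  0.45  1.98 -0.44  0.64 -0.26]
0 1.5 0 [ 0.08  0.73  0.37  1.7  -0.35  0.78  0.59]
0 1.5 0.12 [-0.09  0.68  0.31  1.8  -0.3   0.71  0.36]
post 0 0 [ 0.15  0.69 -0.06  1.7   0.06  0.75  1.68]
post 0 0.12 [-0.04  0.68 -0.08  1.74  0.08  0.73  1.46]
1 0 0 [ 0.2   0.57 -0.01  2.    0.01  0.57  1.8 ]
1 0 0.12 [-0.    0.55 -0.08  2.05  0.08  0.54  1.48]
1 0.75 0 [ 0.43  0.63 -0.21  1.88  0.2   0.66  2.46]
1 0.75 0.12 [ 0.21  0.59 -0.22  1.96  0.22  0.61  2.22]
1 1.5 0 [-0.28  0.99  1.13  1.71 -0.99  1.13 -2.  ]
1 1.5 0.12 [ 0.39  0.7  -0.45  1.78  0.42  0.76  2.83]
post 1 0 [-0.28  0.79  0.67  1.72 -0.62  0.86 -0.85]
post 1 0.12 [-0.47  0.77  0.65  1.75 -0.6   0.83 -1.06]
```

```bash
cat >> h.py <<'E'
def swing(a,b,piv,n=9):
    for t in np.linspace(a,b,n)[1:]:
        p,o=lev(t,piv);arm.line_to(p,.06,o)
        print("th %.2f"%t,arm.read_ft_force().round(1) if hasattr(arm.read_ft_force(),'round') else np.round(arm.read_ft_force(),1))
E
python3 - <<'E'
from h import *
p,o=lev(0,PIV,z=.29);arm.movep(p,o)
p,o=lev(0,PIV);arm.line_to(p,.12)
print("down",np.round(arm.read_ft_force(),1))
arm.move_gripper(.40,20);print(arm.read_opening(),arm.read_finger_force(),np.round(arm.read_ft_force(),1))
cv2.imwrite("pics/grip.png",cv2.resize(snapshot("side")[130:290,210:390],None,fx=3.7,fy=3.7,interpolation=cv2.INTER_CUBIC))
print(arm.read_time())
E
```

```text
down [-0.3  0.3  0.3]
0.4010542533347003 0.0 [ 0.2 -0.2  0.3]
4.4917
```

View pics/grip.png

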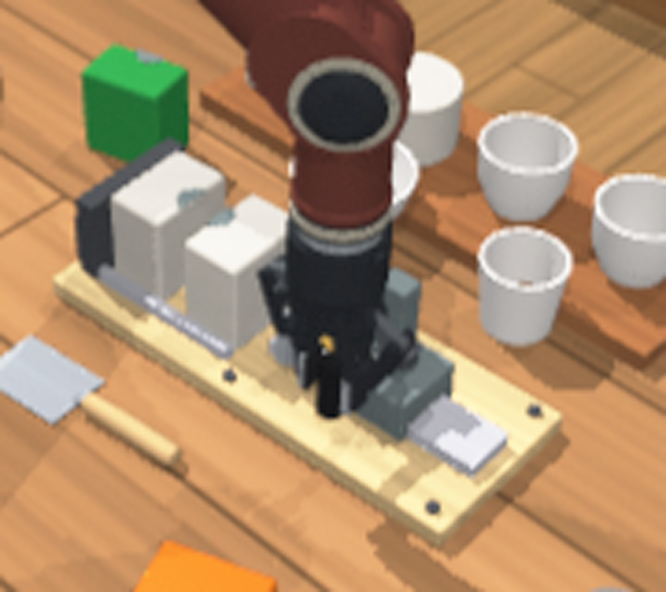

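The fingers straddle the black grip at (330,385) without touching it. Now I'll swing the lever open with this loose cage.

```bash
python3 - <<'E'
from h import *
swing(0,1.55,PIV)
p,o=lev(1.50,PIV);arm.line_to(p,.05,o)
arm.move_gripper(1.0);p,o=lev(1.50,PIV,z=.25);arm.line_to(p,.15)
arm.movep(p+[-.13,-.15,.05],o)
for n,(r,c) in dict(top=((170,240),(215,355)),side=((165,280),(220,370))).items():
    im=snapshot(n);cv2.imwrite(f"pics/{n}1.png",im)
t=cv2.resize(cv2.imread("pics/top1.png")[170:240,215:355],None,fx=5.7,fy=5.7,interpolation=cv2.INTER_CUBIC)
cv2.imwrite("pics/t1c.png",t)
s=cv2.resize(cv2.imread("pics/side1.png")[165:280,220:370],None,fx=5,fy=5,interpolation=cv2.INTER_CUBIC);cv2.imwrite("pics/s1c.png",s)
print(arm.read_time())
E
```

```text
th 0.19 [-0.9  0.1  0.3]
th 0.39 [-0.7  1.  -0.8]
th 0.58 [-0.4  0.9 -0.6]
th 0.78 [-1.5  0.7 -0.7]
th 0.97 [-0.9  0.1 -1.4]
th 1.16 [-1.4 -0.2 -0.5]
th 1.36 [-0.3 -0.7  0.5]
th 1.55 [ 0.3  0.6 -0.7]
10.4333
```

View pics/t1c.png

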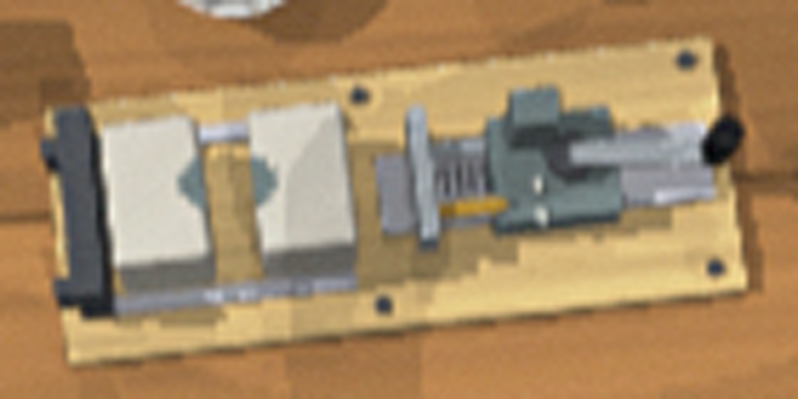

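```bash
python3 - <<'E'
from h import *
g=onz("top",215+724/5.7,170+136/5.7,.14)-PIV;print("angle",(np.arctan2(g[1],g[0])-YAW-np.pi)%(2*np.pi),np.hypot(*g[:2]))
q=ori(YAW+np.pi/2);P=POST+[0,0,.172]
arm.movep(P+[0,0,.1],q);arm.line_to(P,.12)
print(np.round(arm.read_ft_force(),1))
arm.move_gripper(.1,60);print(arm.read_opening(),arm.read_finger_force(),np.round(arm.read_ft_force(),1),arm.read_time())
for d in(.04,.06,.075,.085):
    arm.line_to(P+d*Y,.035);print(d,np.round(arm.read_ft_force(),1),arm.read_time())
cv2.imwrite("pics/t2.png",snapshot("top"));cv2.imwrite("pics/s2.png",snapshot("side"))
t=cv2.resize(cv2.imread("pics/t2.png")[170:240,215:355],None,fx=4,fy=4,interpolation=cv2.INTER_CUBIC)
s=cv2.resize(cv2.imread("pics/s2.png")[165:245,220:360],None,fx=4,fy=4,interpolation=cv2.INTER_CUBIC)
cv2.imwrite("pics/m2.png",np.vstack([t,s]))
E
```

```text
angle 1.4203097304055694 0.0884802899661802
[-0.2  0.   0.6]
0.3429925493841267 62.51181364059448 [-0.5  0.3  3.3] 13.1333
0.04 [-0.5 -9.4  4.1] 14.425
0.06 [  0.5 -12.6   5. ] 15.15
0.075 [  0.2 -14.    5.7] 15.725
0.085 [  0.  -14.7   5.5] 16.1583
```

View pics/m2.png

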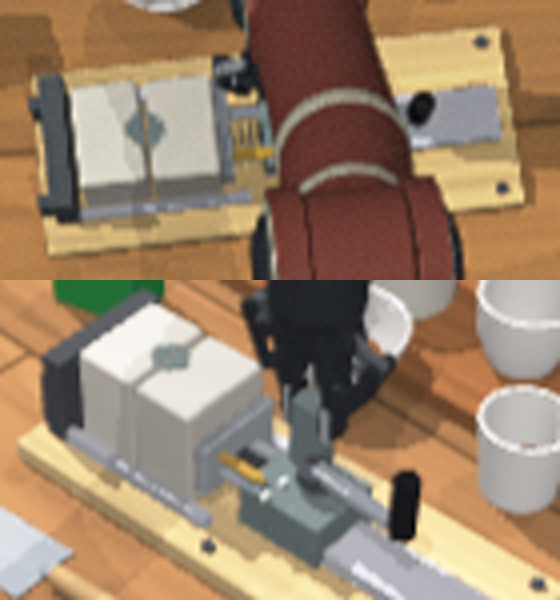

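The side view shows the halves nearly closed, with the pointer tip at about (266,478) and the ridges at (263,497) and (283,482). So I can measure the gauge while pushing, and I'll go on in small steps.

```bash
cat >> h.py <<'E'
def gauge(im,d):
    """pointer-mark along Y (mm) from side view; also gap info. d = carriage travel"""
    m=POST-.001*Y-.022*X*2+np.array([0,0,.07])+d*Y
    h=cv2.cvtColor(im,cv2.COLOR_BGR2HSV)
    u,v=proj("side",m).astype(int);y0,x0=v-14,u-18
    c=h[y0:v+10,x0:u+14]
    br=(c[...,0]>15)&(c[...,0]<32)&(c[...,1]>150)&(c[...,2]>110)
    n,l,s,ce=cv2.connectedComponentsWithStats(br.astype(np.uint8))
    i=1+np.argmax(s[1:,4]) if n>1 else 0
    W=lambda k:np.array([onz("side",x0+x,y0+y,.07)@Y for y,x in zip(*np.nonzero(k))])
    p=W(l==i)
    wh=(c[...,2]>195)&(c[...,1]<50);w=W(wh)
    return dict(tip=p.min()*1e3 if len(p) else None,npx=len(p),ridge=np.sort(w*1e3).round(0) if len(w) else None,markpred=m@Y*1e3)
E
python3 - <<'E'
from h import *
P=POST+[0,0,.172]
print(gauge(cv2.imread("pics/s2.png"),.085))
for d in(.089,.093):
    arm.line_to(P+d*Y,.03);arm.pause(.1);im=snapshot("side");print(d,np.round(arm.read_ft_force(),1),arm.read_tool_pos(),gauge(im,d))
cv2.imwrite("pics/s3.png",im)
cv2.imwrite("pics/s3c.png",cv2.resize(im[165:235,220:310],None,fx=8,fy=8,interpolation=cv2.INTER_CUBIC))
E
```

```text
{'tip': np.float64(-22.827295425624666), 'npx': 15, 'ridge': array([-42., -42., -40., -40., -39., -39., -37., -37., -15., -13., -12.,
       -10.,  -9.,  -7.,  -6.,  -4.,  -1.]), 'markpred': np.float64(-32.543640826277404)}
0.089 [ -0.8 -14.6   5.2] [ 0.59299824 -0.0079915   0.17242975] {'tip': np.float64(-22.827295425624666), 'npx': 14, 'ridge': array([-49., -39., -37., -37., -37., -36., -35., -34., -34., -34., -13.,
       -10.,  -7.,  -6.,  -5.,  -4.,  -2.,  -1.,   1.]), 'markpred': np.float64(-28.543640826277414)}
0.093 [ -0.9 -15.2   5.1] [ 0.59284647 -0.00430376  0.17244039] {'tip': np.float64(-22.827295425624666), 'npx': 14, 'ridge': array([-35., -34., -34., -32., -32., -31., -29.,  -7.,  -5.,  -4.,  -2.,
        -1.,   1.]), 'markpred': np.float64(-24.543640826277407)}
```

View pics/s3c.png

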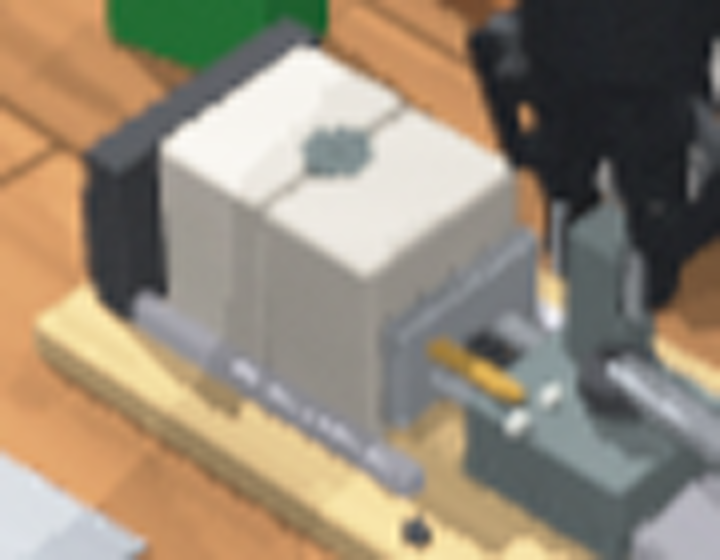

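Crop: pointer tip at about (524,396), ridges at (517,424) and (550,393), mould halves touching apart from a thin seam. The arm lags its target by about 9 mm under load, so I'll step by measured TCP travel.

```bash
cat >> h.py <<'E'
def ridges(im,d):
    m=POST-.001*Y-.044*X+np.array([0,0,.07])+d*Y
    u,v=proj("side",m).astype(int);y0,x0=v-7,u-9
    c=im[y0:v+12,x0:u+12].astype(int)
    wgt=np.clip(c.min(2)-165,0,None)*(c.max(2)-c.min(2)<45)
    n,l,s,ce=cv2.connectedComponentsWithStats((wgt>15).astype(np.uint8))
    out=[]
    for i in range(1,n):
        k=(l==i)*wgt;yy,xx=np.mgrid[:k.shape[0],:k.shape[1]];W=k.sum()
        w=onz("side",x0+(k*xx).sum()/W,y0+(k*yy).sum()/W,.07);out.append((round(w@X*1e3,1),round(w@Y*1e3,1),int(s[i,4])))
    return out
E
python3 - <<'E'
from h import *
P=POST+[0,0,.172]
S=lambda x,y:(lambda w:np.round([w@X*1e3,w@Y*1e3],1))(onz("side",220+x/8-.44,165+y/8-.44,.07))
print("tip",S(524,396),"r",S(517,424),S(550,393))
# seam: top edges z=.115 at crop: fence-edge, seam, b-back corner (near-robot edge)
Z=lambda x,y:(lambda w:np.round([w@X*1e3,w@Y*1e3],1))(onz("side",220+x/8-.44,165+y/8-.44,.115))
print("corners a_back",Z(163,150),"seam",Z(257,209),Z(268,213),"b back",Z(367,277),Z(512,180),"far seam",Z(400,108),"far a",Z(300,47))
print(ridges(cv2.imread("pics/s3.png"),.084))
for d in(.097,.100):
    arm.line_to(P+d*Y,.03);arm.pause(.1);im=snapshot("side");t=np.array(arm.read_tool_pos());da=(t-P)@Y
    g=gauge(im,da);print(d,"actual",da.round(4),np.round(arm.read_ft_force(),1),"tip",g["tip"],ridges(im,da),arm.read_time())
cv2.imwrite("pics/s4.png",im)
E
```

```text
tip [550.1 -25.5] r [536.4 -33.8] [558.2 -31.8]
corners a_back [524.7 145.5] seam [523.9  92.1] [525.   87.2] b back [523.4  32.5] [604.5  29.4] far seam [608.2  93.1] far a [610. 151.]
[(np.float64(558.3), np.float64(-32.1), 5), (np.float64(538.2), np.float64(-32.5), 4)]
0.097 actual 0.0874 [ -0.3 -16.6   6. ] tip -22.827295425624666 [(np.float64(583.7), np.float64(-41.7), 1), (np.float64(558.2), np.float64(-28.6), 5), (np.float64(538.5), np.float64(-28.8), 4)] 17.5583
0.1 actual 0.0897 [ -0.3 -16.2   6. ] tip -17.521277610063592 [(np.float64(557.6), np.float64(-25.5), 4), (np.float64(583.7), np.float64(-41.7), 1), (np.float64(537.9), np.float64(-26.0), 5)] 17.9583
```

```bash
cat >> h.py <<'E'
def profile(im,x=.5495):
    s=np.arange(-40,1,2.)
    uv=np.array([proj("side",X*x+Y*k/1e3+[0,0,.07]) for k in s],np.float32)
    px=cv2.remap(im,uv[:,:1].copy(),uv[:,1:].copy(),cv2.INTER_LINEAR)[:,0].astype(int)
    return {int(k):int(p[2]-p[0]) for k,p in zip(s,px)}   # red minus blue: brass high
E
python3 - <<'E'
from h import *
for f in("s2","s3","s4"): print(f,profile(cv2.imread(f"pics/{f}.png")))
E
```

```text
s2 {-40: -11, -38: -14, -36: -14, -34: -12, -32: 6, -30: 28, -28: 56, -26: 91, -24: 107, -22: 121, -20: 127, -18: 134, -16: 130, -14: 129, -12: 131, -10: 132, -8: 130, -6: 131, -4: 130, -2: 112, 0: 99}
s3 {-40: -13, -38: -11, -36: -9, -34: -10, -32: -10, -30: -12, -28: 5, -26: 35, -24: 74, -22: 106, -20: 115, -18: 128, -16: 125, -14: 124, -12: 128, -10: 131, -8: 130, -6: 131, -4: 135, -2: 125, 0: 114}
s4 {-40: -16, -38: -15, -36: -13, -34: -11, -32: -8, -30: -8, -28: -5, -26: -4, -24: 33, -22: 72, -20: 92, -18: 118, -16: 119, -14: 121, -12: 127, -10: 130, -8: 127, -6: 129, -4: 135, -2: 130, 0: 126}
```

```bash
python3 - <<'E'
from h import *
P=POST+[0,0,.172]
for d in(.102,.104,.106):
    arm.line_to(P+d*Y,.03);arm.pause(.15);im=snapshot("side");da=(np.array(arm.read_tool_pos())-P)@Y
    pr=profile(im);k=sorted(pr);tip=np.interp(60,[pr[i] for i in k if i<-10],[i for i in k if i<-10])
    print(d,da.round(4),np.round(arm.read_ft_force(),1),"tip",tip.round(1),[r[:2] for r in ridges(im,da) if r[2]>2 and r[1]>-40])
cv2.imwrite("pics/s5.png",im)
cv2.imwrite("pics/s5c.png",cv2.resize(im[165:235,220:310],None,fx=8,fy=8,interpolation=cv2.INTER_CUBIC))
E
```

```text
0.102 0.0915 [ -0.8 -16.6   5.7] tip -22.7 [(np.float64(558.3), np.float64(-24.2)), (np.float64(538.2), np.float64(-25.2))]
0.104 0.0931 [ -1.2 -17.9   5.6] tip -19.4 [(np.float64(558.8), np.float64(-23.0)), (np.float64(538.8), np.float64(-23.2))]
0.106 0.0951 [ -1.5 -18.4   5.4] tip -18.7 [(np.float64(558.4), np.float64(-20.9)), (np.float64(537.9), np.float64(-21.1))]
```

View pics/s5c.png

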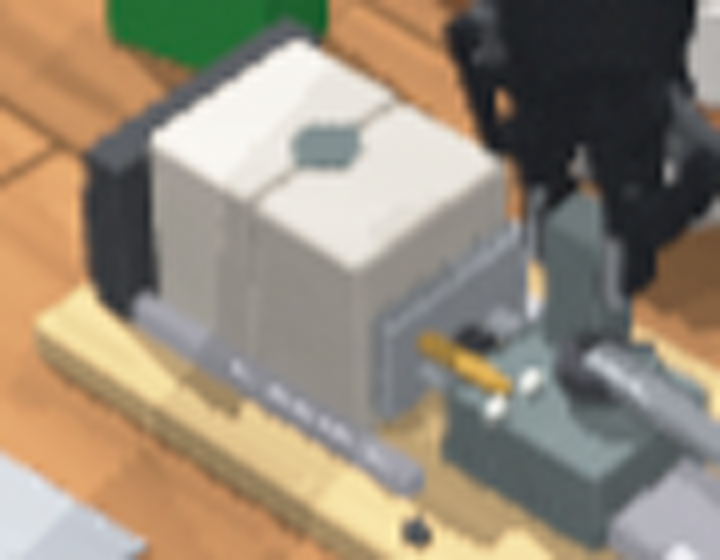

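The pair is now sliding together: the rear half's near corner moved from (163,150) to (152,140). I'll keep going until the tip stalls.

```bash
cat >> h.py <<'E'
def look(d=None):
    P=POST+[0,0,.172]
    im=snapshot("side");da=(np.array(arm.read_tool_pos())-P)@Y if d is None else d
    pr=profile(im);k=[i for i in sorted(pr) if i>-40]
    j=[i for i in k];v=np.maximum.accumulate([pr[i] for i in j]);tip=np.interp(60,v,j)
    m=[r[1] for r in ridges(im,da) if r[2]>2 and abs(r[1]-(POST@Y+da)*1e3)<6]
    h=im[:]; return im,da,tip,np.mean(m) if m else np.nan
E
python3 - <<'E'
from h import *
P=POST+[0,0,.172]
for i in range(8):
    d=.108+.002*i
    arm.line_to(P+d*Y,.03);arm.pause(.15);im,da,tip,m=look()
    print(d.__round__(3),da.round(4),np.round(arm.read_ft_force(),1)[1],"tip",tip.round(1),"mark",m.round(1),"diff",(tip-m).round(1))
    cv2.imwrite(f"pics/p{i}.png",im)
    if tip-m<-1: break
print(arm.read_time())
E
```

```text
0.108 0.097 -17.5 tip -18.7 mark -19.0 diff 0.2
0.11 0.0986 -19.2 tip -18.8 mark -17.5 diff -1.3
20.2083
```

```bash
python3 - <<'E'
from h import *
P=POST+[0,0,.172]
for d in(.112,.114,.116):
    arm.line_to(P+d*Y,.03);arm.pause(.15);im,da,tip,m=look()
    print(d,da.round(4),np.round(arm.read_ft_force(),1)[1],"tip",tip.round(1),"mark",m.round(1),"diff",(tip-m).round(1))
cv2.imwrite("pics/s6.png",im)
# bias calibration, unloaded
im=cv2.imread("pics/side1.png")
print("unloaded ridges",[r for r in ridges(im,0)])
for k in np.arange(-112,-80,2):
    for x in (.5495,):
        u=proj("side",X*x+Y*k/1e3+[0,0,.07]).astype(np.float32);p=cv2.getRectSubPix(im,(1,1),tuple(map(float,u)))[0,0].astype(int);print(k,p[2]-p[0],end="; ")
E
```

```text
0.112 0.1002 -18.9 tip -18.8 mark -15.7 diff -3.1
0.114 0.1018 -19.0 tip -18.9 mark -14.0 diff -4.9
0.116 0.1034 -19.8 tip -18.8 mark -12.3 diff -6.5
unloaded ridges [(np.float64(584.2), np.float64(-128.5), 1), (np.float64(559.4), np.float64(-115.0), 4), (np.float64(538.6), np.float64(-114.8), 8)]
-112 -14; -110 -15; -108 -15; -106 -14; -104 -14; -102 -14; -100 -9; -98 1; -96 45; -94 85; -92 103; -90 125; -88 123; -86 132; -84 136; -82 130;
```

The tip is stalled at -18.8 while the mark passes it, so the mould is tight. The unloaded check reads 19.6 against a nominal 20. Now I'll back the carriage off to the mark.

```bash
python3 - <<'E'
from h import *
P=POST+[0,0,.172]
d=.116
for i in range(14):
    d-=.003 if i<3 else .0015
    arm.line_to(P+d*Y,.03);arm.pause(.12);im,da,tip,m=look()
    print(round(d,4),da.round(4),np.round(arm.read_ft_force(),1)[1],"tip",tip.round(1),"mark",m.round(1),"diff",(tip-m).round(1))
    if tip-m>-1.2: break
print(arm.read_time())
E
```

```text
0.113 0.1032 -16.4 tip -18.8 mark -12.3 diff -6.5
0.11 0.1029 -11.8 tip -18.8 mark -12.3 diff -6.5
0.107 0.1027 -7.0 tip -18.8 mark -12.3 diff -6.5
0.1055 0.1026 -5.9 tip -18.8 mark -12.3 diff -6.5
0.104 0.1024 -2.6 tip -18.8 mark -12.3 diff -6.5
0.1025 0.102 -1.0 tip -18.8 mark -12.8 diff -6.0
0.101 0.101 -0.3 tip -18.8 mark -13.6 diff -5.3
0.0995 0.0998 0.5 tip -18.9 mark -15.0 diff -3.9
0.098 0.0986 1.3 tip -18.8 mark -16.0 diff -2.8
0.0965 0.0974 1.5 tip -18.7 mark -17.6 diff -1.2
25.725
```

```bash
python3 - <<'E'
from h import *
P=POST+[0,0,.172];D=.0973
arm.pause(.4);arm.move_gripper(.75);arm.pause(.1);_,_,tip,m=look(D);print("released",(tip-m).round(1))
t=np.array(arm.read_tool_pos());arm.line_to(t+[0,0,.1],.15)
pv=PIV+D*Y
p,o=lev(1.46,pv,z=.27);arm.movep(p,o);arm.move_gripper(1.0)
p,o=lev(1.46,pv);arm.line_to(p,.12);print("down",np.round(arm.read_ft_force(),1))
arm.move_gripper(.40,20);print(arm.read_opening(),arm.read_finger_force(),np.round(arm.read_ft_force(),1))
swing(1.46,-.06,pv)
arm.pause(.2);im,_,tip,m=look(D);print("locked?",tip.round(1),m.round(1))
p,o=lev(0,pv);arm.line_to(p,.05,o);arm.move_gripper(1.0)
arm.line_to(p+[0,0,.1],.15);arm.movep(p+[-.03,-.3,.15],o)
im,_,tip,m=look(D);print("final",tip.round(1),m.round(1),arm.read_time())
s=cv2.resize(im[165:255,220:330],None,fx=5,fy=5,interpolation=cv2.INTER_CUBIC);tp=snapshot("top");cv2.imwrite("pics/t9.png",tp)
t=cv2.resize(tp[170:235,215:325],None,fx=5,fy=5,interpolation=cv2.INTER_CUBIC)[:,:]
cv2.imwrite("pics/f.png",np.vstack([s,t])[:])
print(np.vstack([s,t]).shape)
v=np.hstack([cv2.resize(s,(400,327)),cv2.resize(t,(400,236))[:,:] if 0 else np.zeros((327,400,3),np.uint8)]);v[:236,400:]=cv2.resize(t,(400,236));cv2.imwrite("pics/f.png",v)
E
```

```text
released -1.2
down [-0.2 -0.  -0.1]
0.3949219816742349 0.0 [ 0.6 -0.5  0.8]
th 1.27 [0.3 0.8 1. ]
th 1.08 [-0.5  0.1  1.9]
th 0.89 [-0.6 -0.7  0.7]
th 0.70 [0.9 0.4 0.6]
th 0.51 [ 0.3 -1.   1.4]
th 0.32 [ 1.2  0.4 -0.3]
th 0.13 [-0.5 -0.6  0.5]
th -0.06 [ 1.1 -0.4  0.3]Traceback (most recent call last):
  File "<stdin>", line 10, in <module>
AttributeError: 'float' object has no attribute 'round'
```

```bash
python3 - <<'E'
from h import *
D=.0973;pv=PIV+D*Y
p,o=lev(0,pv);arm.line_to(p,.05,o);arm.move_gripper(1.0)
arm.line_to(p+[0,0,.1],.15);arm.movep(p+[-.03,-.3,.15],o)
im,_,tip,m=look(D);print("final",tip,m,arm.read_time())
tp=snapshot("top");cv2.imwrite("pics/t9.png",tp);cv2.imwrite("pics/s9.png",im)
s=cv2.resize(im[165:245,220:310],None,fx=4.4,fy=4.4,interpolation=cv2.INTER_CUBIC)
t=cv2.resize(tp[175:237,215:315],None,fx=4.4,fy=4.4,interpolation=cv2.INTER_CUBIC)
v=np.zeros((max(s.shape[0],t.shape[0]),s.shape[1]+t.shape[1],3),np.uint8);v[:s.shape[0],:s.shape[1]]=s;v[:t.shape[0],s.shape[1]:]=t
cv2.imwrite("pics/f.png",v);print(s.shape)
# dark grip top in top view near the expected place
g=proj("top",lev(0,pv,z=.14)[0]);x,y=g.astype(int);c=tp[y-9:y+10,x-9:x+10].max(2)<40
yy,xx=np.nonzero(c);w=onz("top",x-9+xx.mean(),y-9+yy.mean()-1,.138)-pv
print("angle",(np.arctan2(w[1],w[0])-YAW-np.pi+np.pi)%(2*np.pi)-np.pi,np.hypot(*w[:2]),len(xx))
E
```

```text
final -16.555555555555557 -23.7 37.0667
(352, 396, 3)
angle -0.01792033645733504 0.09261440169719173 17
```

View pics/f.png

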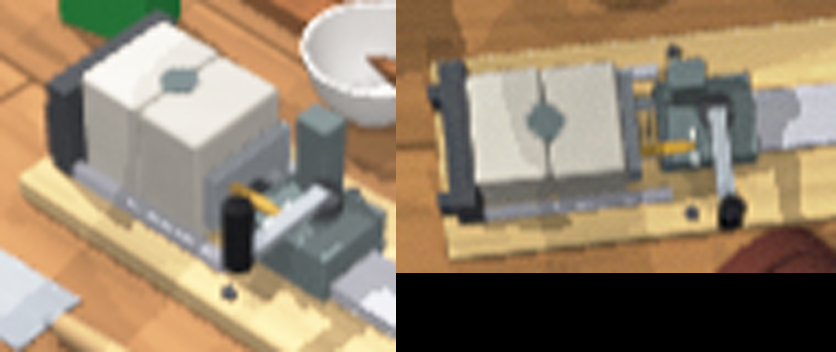

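The lever is locked, at about 0 rad. The seam is shut and the rear half is on the fence. In the top view the pointer tip at (691,147) sits between the ridges at about (697,135) and (697,158). The lever hides the mark in the side view, so I'll confirm the gauge by numbers from the top view, calibrated on the unloaded picture.

```bash
python3 - <<'E'
from h import *
def topg(im,d):
    m=POST-.001*Y-.044*X+np.array([0,0,.07])+d*Y
    S=np.arange(-14,40,1.)
    def prof(xo,f):
        uv=np.array([proj("top",X*((m@X)+xo)+Y*(m@Y+k/1e3)+[0,0,.07]) for k in S],np.float32)
        return f(cv2.remap(im,uv[:,:1].copy(),uv[:,1:].copy(),cv2.INTER_LINEAR)[:,0].astype(int))
    b=np.max([prof(x,lambda p:p[:,2]-p[:,0]) for x in(-.006,-.003,0,.003)],0)
    tip=S[np.argmax(b>55)]
    r=[]
    for xo in(np.arange(-.016,-.007,.001),np.arange(.004,.016,.001)):
        w=np.max([prof(x,lambda p:p.min(1)) for x in xo],0)[:24];k=np.clip(w-150,0,None);r.append(((k*S[:24]).sum()/max(k.sum(),1)).round(1))
    return tip,r,b.tolist()
for f,d in(("top1",0),("t9",.0973)): print(f,topg(cv2.imread(f"pics/{f}.png"),d))
E
```

```text
top1 (np.float64(22.0), [np.float64(0.4), np.float64(0.0)], [-13, -12, -12, -11, -11, -11, -11, -11, -11, -10, -9, -8, -5, -3, -1, -2, -5, -8, -10, -11, -12, -11, -11, -11, -12, -11, -12, -12, -13, -14, -9, -5, 0, 9, 31, 54, 79, 93, 100, 109, 118, 118, 118, 122, 127, 127, 127, 125, 123, 121, 121, 120, 119, 118])
t9 (np.float64(0.0), [np.float64(0.4), np.float64(-0.1)], [-9, -10, -11, -12, -13, -13, -14, -14, -13, -11, -7, -4, 21, 45, 72, 94, 103, 112, 117, 123, 129, 136, 142, 140, 138, 136, 137, 137, 136, 137, 137, 137, 137, 136, 137, 138, 139, 130, 122, 113, 106, 107, 107, 106, 102, 96, 91, 87, 88, 87, 87, 86, 88, 89])
```

```bash
python3 -c "
from station import ticket
print(ticket.finish_job())"
```

```text
the job is handed in; nothing more can be done
None
```

I handed the job in at about 37 s of the 72 s limit: mould shut against the fence, pointer within about 2 mm of the mark, lever locked at about 0 rad and the arm clear. The hand-in returned no verdict, and I did not measure whether any bystander moved.

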